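De-dust guitar control knobs in the extraction box

TASK

Tip the four metal guitar knobs out of the handled cup into the open tray of the dust box, then stand the empty cup upright on the bench and let go of it. Then take the black knob on the dust box's sprung shutter, slide the shutter half open (half of its travel) and keep holding it there: finish while still holding it, since the spring shuts it if you let go. Leave the glue bottle, tape roll, screwdriver and wood block where they are.

Things in the scene. Friction and masses are not known exactly. Their poses are not given: they have to be found in the camera images.
- cup: Aluminium flared cup, a small bowl with a straight dark wooden handle, upright on the bench, the four knobs in it. Origin: centre of its underside, z up. Conical: diameter 56 at the foot, 116 at the rim, 38 high; wall 3, inner floor 5 above the underside. About 0.16 kg empty. The knobs (14 g each) slide out well once it is tipped 90 degrees or more.
- cup_handle (a point): Point to grip on the handle: 92 mm from the cup's axis along the cup's own +x, 34 above the underside; axes of the cup. The handle is a level bar along that +x, from 53 to 127 mm from the axis, 14 wide (y) and 16 tall, its centre line 34 above the underside.
- knob1: One of four equal metal guitar control knobs, diameter 19 (17 at the top), 17 tall, at the start in the cup. Origin: centre of its underside.
- knob2: One of four equal metal guitar control knobs, diameter 19 (17 at the top), 17 tall, at the start in the cup. Origin: centre of its underside.
- knob3: One of four equal metal guitar control knobs, diameter 19 (17 at the top), 17 tall, at the start in the cup. Origin: centre of its underside.
- knob4: One of four equal metal guitar control knobs, diameter 19 (17 at the top), 17 tall, at the start in the cup. Origin: centre of its underside.
- dust_box: Grey metal dust-extraction box fixed to the bench, 190 (its x) by 280 (its y) and 70 high; origin: centre of its underside. The -y half is an open-topped tray; the +y half is a flat deck at height 70 with a suction opening, 70 (x) by 60 (y), covered by an aluminium shutter. A black hose stub, diameter 70, sticks out 60 from the +x side.
- tray_floor (a point): Centre of the tray's floor, 30 above the bench; axes of the dust box. Inside the tray measures 180 (x) by 145 (y), and its walls, 5 thick, rise 40 above the floor (70 above the bench).
- opening_mid (a point): Centre of the suction opening, on the deck 70 above the bench; axes of the dust box.
- shutter_knob (a point): Top centre of the upright black round knob on the shutter, diameter 26 and 44 tall, standing on the 4 mm thick shutter plate (82 by 78) whose top is 74 above the bench; the knob's top is 118 above the bench. It moves with the shutter; two guide rails 6 tall run along the deck 43 to either side of the knob's axis.
- shutter_plate (a joint): Shutter travel in m: 0 shut, 0.070 fully open, half open 0.035. It slides along the dust box's own +x. A spring pushes it shut: about 2.4 N when shut, 8 N at half, 13.6 N fully open.
- glue_bottle: White glue bottle, diameter 54, 140 tall, standing; origin at the centre of its underside. Bystander.
- tape_roll: Roll of tape lying flat, outer diameter 90, inner 72, 24 tall; origin at the centre of its underside. Bystander.
- screwdriver: Screwdriver lying on the bench, handle towards its own -x. Bystander.
- maple_block: Pale wood block, 110 by 50 by 30; origin at the centre of its underside. Bystander.
There are look-alikes about, which are no part of the job. Of the things that look like the cup, the middle-sized one is meant.

How it is judged:
On the way, in this order (a step that is already met when the one before it is completed fails the run):
1. with the cup tipped over, all four knobs are in the tray (x of knob1 in the frame of tray_floor between -0.09 and 0.09 m and y of knob1 in the frame of tray_floor between -0.0725 and 0.0725 m and z of knob1 in the frame of tray_floor between -0.005 and 0.036 m and x of knob2 in the frame of tray_floor between -0.09 and 0.09 m and y of knob2 in the frame of tray_floor between -0.0725 and 0.0725 m and z of knob2 in the frame of tray_floor between -0.005 and 0.036 m and x of knob3 in the frame of tray_floor between -0.09 and 0.09 m and y of knob3 in the frame of tray_floor between -0.0725 and 0.0725 m and z of knob3 in the frame of tray_floor between -0.005 and 0.036 m and x of knob4 in the frame of tray_floor between -0.09 and 0.09 m and y of knob4 in the frame of tray_floor between -0.0725 and 0.0725 m and z of knob4 in the frame of tray_floor between -0.005 and 0.036 m and angle between cup's own z axis and vertical above 0.9 rad), for 0.1 s.
2. the cup stands upright on the bench, let go (angle between cup's own z axis and vertical below 0.1 rad and height (world z) of cup below 0.006 m and contact force between the fingers and cup below 0.1 N and linear speed of cup below 0.03 m/s), for 0.2 s.
3. the shutter is held half open by the fingers (value of joint shutter_plate between 0.029 and 0.041 m and contact force between the fingers and shutter_plate above 3 N), for 0.3 s.
At the end, for the whole second after the job is handed in: All four knobs lie at rest inside the tray; the cup stands upright on the bench, untouched by the fingers; the fingers hold the shutter steady (with more than 3 N) at half its travel, 35 mm within 6 mm (all of step 2 and all of step 3 and x of knob1 in the frame of tray_floor between -0.09 and 0.09 m and y of knob1 in the frame of tray_floor between -0.0725 and 0.0725 m and z of knob1 in the frame of tray_floor between -0.005 and 0.036 m and x of knob2 in the frame of tray_floor between -0.09 and 0.09 m and y of knob2 in the frame of tray_floor between -0.0725 and 0.0725 m and z of knob2 in the frame of tray_floor between -0.005 and 0.036 m and x of knob3 in the frame of tray_floor between -0.09 and 0.09 m and y of knob3 in the frame of tray_floor between -0.0725 and 0.0725 m and z of knob3 in the frame of tray_floor between -0.005 and 0.036 m and x of knob4 in the frame of tray_floor between -0.09 and 0.09 m and y of knob4 in the frame of tray_floor between -0.0725 and 0.0725 m and z of knob4 in the frame of tray_floor between -0.005 and 0.036 m and linear speed of each of knob1, knob2, knob3, knob4 below 0.05 m/s and velocity of joint shutter_plate between -0.01 and 0.01 m/s); the arm keeps its last pose, push and grip.
It fails at once if the glue bottle is moved more than 30 mm (distance of glue_bottle from where it was at the start of the episode above 0.03 m).
It fails at once if the tape roll is moved more than 30 mm (distance of tape_roll from where it was at the start of the episode above 0.03 m).
It fails at once if the screwdriver is moved more than 30 mm (distance of screwdriver from where it was at the start of the episode above 0.03 m).
It fails at once if the wood block is moved more than 30 mm (distance of maple_block from where it was at the start of the episode above 0.03 m).
It also fails if it takes over 72 s, if anything falls off the work surface, if the arm or the gripper's body presses on something with over 40 N, if the wrist force passes 120 N, or if a joint passes its speed limit or range.

ROBOT

A 7-joint arm with a two-finger parallel gripper is mounted at the origin on the work surface. World frame = base frame: x ahead of the robot, y to its left, z up, the work surface at z = 0. Lengths are in m, angles in rad, forces in N, time in s.
With the tool pointing down it reaches from about 0.425 to 0.875 m from the base axis. Payload 4.7 kg.
Tool frame: the origin (TCP) lies on the mounting face of the last link; the fingertips stand 182 mm ahead of it and the grasp point (between the pads) lies ahead of it (ctrl.grip_point_offset is the z of the grasp point in the tool frame, in m); z points along the fingers, y is the line along which they close (so a half turn about z gives the same grasp; the last joint's range is limited). The gripper opens to 87 mm and grips with 3 to 60 N. Pads are 19 mm wide; open, the fingers measure 117 mm over their backs; the gripper's body (75 mm by 190 mm) begins 51 mm behind the grasp point.
Start: joints at [-1.106, 0.321, -0.07, 1.45, 0.023, 1.371, -0.057], TCP at [0.283, 0.585, 0.405] pointing down, gripper open.
Joint ranges: [-2.86, 2.86], [-0.3, 2.09], [-1.38, 1.24], [0.06, 2.45], [-1.56, 4.7], [0.09, 2.05], [-2.69, 2.69]. Speed limits (rad/s): [2.57, 2.57, 3.14, 3.14, 3.14, 3.14, 3.14].

INTERFACE

Orientations are given as a rotation vector (axis times angle).
In Python, from bench import ctrl gives the robot as it stands.
- The arm moves only by the tool step_hand, called as a command line: name --argument value ..., lists and objects as JSON in quotes. Schema: {"type":"object","properties":{"rows":{"type":"array","items":{"type":"array","prefixItems":[{"type":"array","items":{"type":"number"},"minItems":3,"maxItems":3},{"type":"number"},{"type":"number"}],"minItems":3,"maxItems":3},"minItems":1,"maxItems":20},"clamp_n":{"type":"number"},"only":{"type":"string"},"quiet":{"type":"boolean"},"lines":{"type":"string"}},"required":["rows"],"additionalProperties":false}. rows is a list of rows, 1 to 20 of them, each written [[dx, dy, dz], turn, opening]: dx, dy, dz in a scale on which 1.0 is 100 cm, then a turn about the tool's z in normalised numbers (1 is 2 rad), then the opening from 0.0 (shut) to 1.0 (fully open); each row is the pose to reach, as a shift and turn from the pose commanded when the call began, along the tool's axes at that moment; what a row does not reach only later rows make up. A row lasts 1/10 s, in which the tool goes at most 0.05 m and 0.15 rad, less where a joint would pass 70% of its speed; a pose out of reach is approached as far as the arm can. The fingers move at their own pace and stop on an object; clamp_n is the grip in N (left out, the last holds). Time passes only in rows, so rows that do not move let the fingers close. The tool returns the time, the measured TCP pose, the force, the opening and the grip force at its end. only (a regular expression) keeps the lines of the reply that match it, lines (a string "A,B") keeps lines A to B, and quiet returns only ok. A shift or turn number past 1, either way, is cut back to 1. Input that does not fit is refused with a message, and nothing moves.
- ctrl.get_state(): the state, without advancing time (a new reading comes with each control period).
- ctrl.get_image(name): name is "scene" or "side" or "wrist"; returns (picture, depth): 480x640x3 uint8, red, green, blue; 480x640 float32, m along the optical axis (not along the pixel's ray), 0 where there is no reading.
- ctrl.camera_model(name): a dict with "vertical_fov" (degrees; the focal length in pixels is half the picture's height over the tangent of half this angle, whatever the lens; pixels are square), "cx", "cy" (the principal point, pixels), "rvec" (rotation vector, rad) and "tvec" (3), from world to camera coordinates, as OpenCV has them; the wrist camera has in their place "hand_eye" (4x4, takes a point from camera to tool coordinates, whose origin is the TCP and whose axes are the flange's). Camera axes: x right, y down, z forward; pixel columns grow to the right and rows downward; lengths in m; the calibration is good to about 2 mm. The wrist camera is an equidistant fisheye: a pixel r from the principal point sees the ray r / f radians off the axis. A picture is of the moment at which its call begins: read the wrist's pose just before it. camera_model takes no time and is no camera call.
- ctrl.close_job(): hands the job in; it is judged then, once.
The state is a dict: "time": time; "joint_positions": joint angles; "qd": joint speeds; "joint_torque": joint torques, N m; "position": TCP position; "tool_rot": TCP orientation; "ft_force": force on the tool from outside, world axes, zero at the start; "torque": the same for the moment, N m; "grip_width": opening from 0.0 (shut) to 1.0 (fully open); "grip_force": force on a finger pad.
Only numpy, scipy, OpenCV 4.12 (cv2) and the standard library are available. Lean on these libraries where they do the work, as an engineer would, in place of code of your own. Each camera call takes 0.05 s, during which the arm holds its last target. There are 200 camera calls.

## Working session

There is one attempt and no reset: what is moved stays moved. The work goes in short steps, Python scripts to look and compute and a tool call to move; the robot and the scene stay as the last step left them, time stands still between calls to the robot, and variables do not carry over. Pictures are saved under pics/ and viewed, at most 10 in all, crops included, and the job is handed in when it is done.

```bash
mkdir -p pics; ls; cat > h.py <<'E'
import numpy as np, cv2
from scipy.spatial.transform import Rotation as R
from bench import ctrl
def cam(n):
    m=ctrl.camera_model(n); f=240/np.tan(np.radians(m["vertical_fov"])/2)
    return m,f
def unproj(n,u,v,d=None,z=None):
    """pixel -> world, by depth d or on plane z (fixed cameras)"""
    m,f=cam(n); Rm=R.from_rotvec(np.ravel(m["rvec"])).as_matrix(); t=np.ravel(m["tvec"])
    r=np.stack([(np.asarray(u)-m["cx"])/f,(np.asarray(v)-m["cy"])/f,np.ones_like(np.asarray(u,float))],-1)
    c=-Rm.T@t; w=r@Rm
    s=np.asarray(d) if d is not None else (z-c[2])/w[...,2]
    return c+w*s[...,None]
def cloud(n,dep):
    v,u=np.mgrid[:480,:640]; return unproj(n,u,v,d=dep)
E
python3 - <<'E'
from h import *
for n in("scene","side"):
    p,d=ctrl.get_image(n); np.savez(f"{n}.npz",p=p,d=d); cv2.imwrite(f"pics/{n}0.png",p[:,:,::-1])
    print(n,{k:np.round(v,3) for k,v in ctrl.camera_model(n).items()}, (d>0).mean())
print(ctrl.camera_model("wrist"),ctrl.grip_point_offset)
print({k:np.round(v,3) for k,v in ctrl.get_state().items()})
E
```

```text
pics
scene {'vertical_fov': np.float64(44.406), 'cx': np.float64(328.067), 'cy': np.float64(243.685), 'rvec': array([ 0.819,  2.424, -1.28 ]), 'tvec': array([ 0.441, -0.093,  1.7  ])} 0.9664127604166667
side {'vertical_fov': np.float64(52.941), 'cx': np.float64(315.567), 'cy': np.float64(237.143), 'rvec': array([ 0.172, -2.818,  1.216]), 'tvec': array([0.536, 0.108, 1.055])} 0.995810546875
{'vertical_fov': 65.70646984690485, 'cx': 315.84396067378526, 'cy': 247.7576080422432, 'hand_eye': array([[ 7.01195165e-06, -9.67718298e-01, -2.52034313e-01,
         6.83471538e-02],
       [ 9.99999963e-01,  7.52782459e-05, -2.61219132e-04,
         5.65299852e-04],
       [ 2.71759235e-04, -2.52034302e-01,  9.67718263e-01,
         2.07230543e-02],
       [ 0.00000000e+00,  0.00000000e+00,  0.00000000e+00,
         1.00000000e+00]])} 0.1635
{'time': np.float64(0.1), 'joint_positions': array([-1.106,  0.322, -0.07 ,  1.452,  0.023,  1.371, -0.057]), 'qd': array([-0.001, -0.002,  0.002, -0.005,  0.   ,  0.   ,  0.001]), 'joint_torque': array([-0.0000e+00, -4.9257e+01, -4.0600e-01, -3.1340e+01, -6.4000e-02,
        3.9000e-02,  0.0000e+00]), 'position': array([0.283, 0.585, 0.404]), 'tool_rot': array([-7.020e-01, -3.062e+00,  3.000e-03]), 'ft_force': array([ 0.074, -0.44 , -0.157]), 'torque': array([0.002, 0.024, 0.006]), 'grip_force': np.float64(0.0), 'grip_width': np.float64(1.002)}
```

View pics/scene0.png

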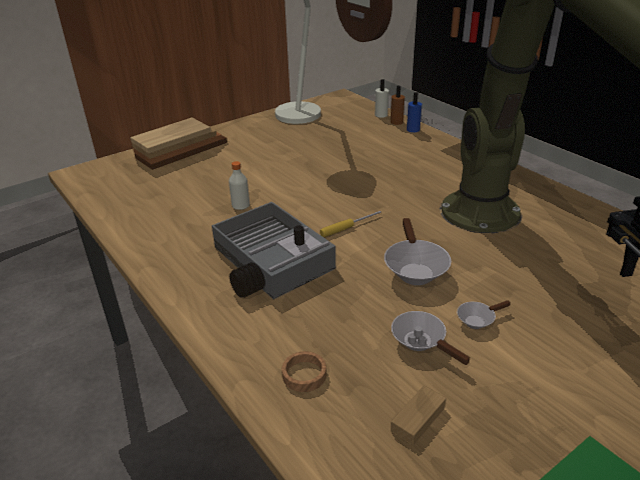

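View pics/side0.png

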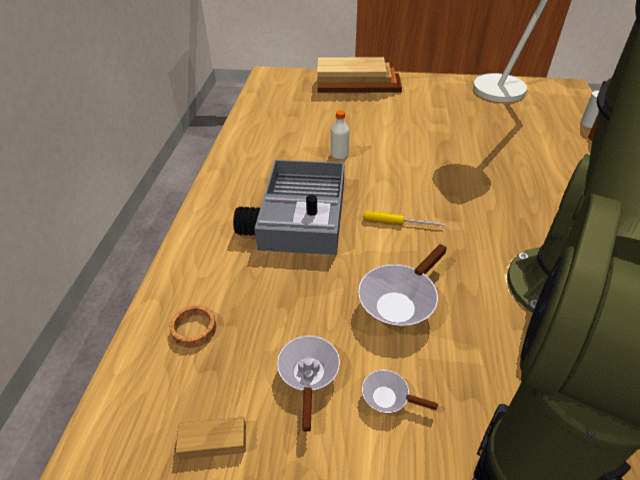

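The scene picture shows the middle-sized cup holding the knobs at about (419,332), with its handle end near (465,353). The grey box is at about (272,250), with its hose at (245,280) and the shutter knob at (299,235). In the side view the cup is at (309,365), the handle at (307,408), the box at (302,207) and the knob at (311,205).

```bash
python3 - <<'E'
from h import *
for n,cw,hw,bw,kw,ob in(("scene",(385,308,452,362),(432,335,475,370),(205,195,345,300),(290,222,308,248),dict(glue=(222,155,255,212),sd=(318,205,388,240),tape=(275,345,335,395),block=(385,385,450,445))),
            ("side",(272,335,345,395),(298,385,318,435),(250,155,350,256),(303,193,320,216),dict(glue=(325,105,355,162),sd=(360,205,448,235),tape=(165,300,220,350),block=(170,412,250,465)))):
    z=np.load(n+".npz"); p,d=z["p"],z["d"]; W=cloud(n,d); hsv=cv2.cvtColor(p,cv2.COLOR_RGB2HSV)
    def sel(w,lo,hi,m=None):
        s=np.s_[w[1]:w[3],w[0]:w[2]]; P=W[s].reshape(-1,3); ok=(P[:,2]>lo)&(P[:,2]<hi)&(d[s].ravel()>0)
        if m is not None: ok&=m[s].ravel()
        return P[ok]
    brown=(hsv[...,1]>120)&(hsv[...,2]<130)&((hsv[...,0]<14)|(hsv[...,0]>170)); grey=hsv[...,1]<70; dark=hsv[...,2]<60
    P=sel(cw,.033,.045,grey)
    c,r=cv2.minEnclosingCircle(P[:,:2].astype(np.float32)); A=np.c_[2*P[:,:2],np.ones(len(P))]; s=np.linalg.lstsq(A,(P[:,:2]**2).sum(1),rcond=None)[0]
    print(n,"rim",len(P),np.round(c,4),round(r,4),"lsq",np.round(s[:2],4),np.sqrt(s[2]+s[0]**2+s[1]**2),P[:,2].max())
    H=sel(hw,.02,.06,brown); m=H.mean(0); u,sv,vt=np.linalg.svd(H[:,:2]-m[:2],full_matrices=False); t=(H[:,:2]-m[:2])@vt[0]
    print(" handle",len(H),np.round(m,4),"len",np.ptp(t),"dir",vt[0],"zmax",H[:,2].max(), "yaw from c",np.arctan2(*(m[:2]-np.array(c))[::-1]))
    B=sel(bw,.063,.076,grey); rr=cv2.minAreaRect(B[:,:2].astype(np.float32)); print(" box",len(B),rr,np.round(cv2.boxPoints(rr),3).tolist())
    K=sel(kw,.1,.13,dark); print(" knob",len(K),np.round(K.mean(0),4),np.round(K.max(0),4),np.round(K.min(0),4))
    for k,w in ob.items():
        Q=sel(w,.008,.2); print(" ",k,len(Q),np.round(np.percentile(Q,[2,50,98],axis=0),3).tolist())
E
```

```text
scene rim 472 [0.5157 0.2765] 0.0605 lsq [0.516  0.2736] 0.049812927808850646 0.04468471325929868
 handle 285 [0.5107 0.3668 0.0401] len 0.07379063320762164 dir [-0.1143555   0.99343989] zmax 0.04835131550106275 yaw from c 1.626761704320555
 box 2639 ((0.624264657497406, -0.17764076590538025), (0.25218430161476135, 0.29309096932411194), 1.6432725191116333) [[0.49399998784065247, -0.03500000014901161], [0.5019999742507935, -0.328000009059906], [0.7549999952316284, -0.32100000977516174], [0.7459999918937683, -0.02800000086426735]]
 knob 111 [ 0.5653 -0.0971  0.1137] [ 0.5763 -0.0845  0.1225] [ 0.5509 -0.1128  0.1002]
  glue 734 [[0.506, -0.474, 0.01], [0.538, -0.445, 0.071], [0.565, -0.319, 0.142]]
  sd 402 [[0.254, -0.183, 0.009], [0.393, -0.165, 0.022], [0.507, -0.085, 0.073]]
  tape 877 [[0.724, 0.165, 0.009], [0.767, 0.21, 0.023], [0.809, 0.249, 0.029]]
  block 1707 [[0.608, 0.397, 0.01], [0.669, 0.431, 0.031], [0.717, 0.459, 0.035]]
side rim 667 [0.5183 0.2751] 0.0585 lsq [0.5182 0.2751] 0.05062023724505525 0.043021016148292235
 handle 345 [0.507  0.3688 0.0419] len 0.07372924903128239 dir [-0.11972265  0.99280738] zmax 0.04611645784796736 yaw from c 1.6909404835028177
 box 2954 ((0.6064766645431519, -0.17659252882003784), (0.21279460191726685, 0.28765198588371277), 1.4579071998596191) [[0.4959999918937683, -0.035999998450279236], [0.5040000081062317, -0.3230000138282776], [0.7160000205039978, -0.3179999887943268], [0.7089999914169312, -0.029999999329447746]]
 knob 124 [ 0.5608 -0.0947  0.1141] [ 0.5739 -0.0851  0.1224] [ 0.5497 -0.1139  0.1002]
  glue 692 [[0.504, -0.463, 0.011], [0.528, -0.443, 0.075], [0.553, -0.431, 0.141]]
  sd 486 [[0.254, -0.179, 0.009], [0.38, -0.163, 0.02], [0.439, -0.157, 0.028]]
  tape 838 [[0.721, 0.166, 0.009], [0.763, 0.21, 0.023], [0.806, 0.25, 0.027]]
  block 2360 [[0.606, 0.397, 0.01], [0.659, 0.432, 0.03], [0.712, 0.46, 0.033]]
```

```bash
cat >> h.py <<'E'
def to(p,yaw):
    """shift in tool axes + turn bringing the grasp point to p with tool x (mod half turn) at world yaw"""
    s=ctrl.get_state(); M=R.from_rotvec(s["tool_rot"]).as_matrix(); g=np.array(s["position"])+M[:,2]*ctrl.grip_point_offset
    t=-(yaw-np.arctan2(M[1,0],M[0,0])); t=(t+np.pi/2)%np.pi-np.pi/2
    print("t",s["time"],"grip",np.round(g,4),"toolx yaw",round(np.arctan2(M[1,0],M[0,0]),3),"->",np.round(M.T@(np.array(p)-g),4),"turn",round(t,3),
      "F",np.round(s["ft_force"],1),"gw",round(float(s["grip_width"]),3),round(float(s["grip_force"]),1),"j",np.round(s["joint_positions"],2),"z",np.round(M[:,2],3))
E
python3 - <<'E'
from h import *
to([.507,.367,.12],1.69)
to([.507,.367,.036],1.69)
E
```

```text
t 0.1 grip [0.283  0.5846 0.2403] toolx yaw 2.691 -> [-0.2964 -0.0981  0.1205] turn 1.001 F [ 0.1 -0.4 -0.2] gw 1.002 0.0 j [-1.11  0.32 -0.07  1.45  0.02  1.37 -0.06] z [-0.001 -0.002 -1.   ]
t 0.1 grip [0.283  0.5846 0.2403] toolx yaw 2.691 -> [-0.2964 -0.0979  0.2045] turn 1.001 F [ 0.1 -0.4 -0.2] gw 1.002 0.0 j [-1.11  0.32 -0.07  1.45  0.02  1.37 -0.06] z [-0.001 -0.002 -1.   ]
```

Careful with the scale: turns go in shares of 2 rad. That gives: 1 rad / 2 = 0.5.

step_hand --rows '[[[-0.04,-0.013,0.01],0.07,1],[[-0.08,-0.026,0.03],0.14,1],[[-0.12,-0.04,0.04],0.21,1],[[-0.16,-0.053,0.06],0.28,1],[[-0.2,-0.066,0.08],0.35,1],[[-0.24,-0.08,0.1],0.425,1],[[-0.28,-0.092,0.11],0.5,1],[[-0.296,-0.098,0.12],0.5,1],[[-0.296,-0.098,0.12],0.5,1],[[-0.296,-0.098,0.12],0.5,1]]' --clamp_n 10

```text
time: 1.1
position: [0.5064, 0.3684, 0.2844]
tool_rot: [-2.083, -2.35, 0.001]
ft_force: [-0.3, 0.7, 0.4]
grip_width: 0.997
grip_force: 0.0
```

```bash
python3 - <<'E'
from h import *
to([.507,.367,.036],1.69)
M=ctrl.camera_model("wrist");p,d=ctrl.get_image("wrist"); cv2.imwrite("pics/w1.png",p[:,:,::-1])
# pixel where the planned grasp point shows (equidistant fisheye)
for q in ([0,0,ctrl.grip_point_offset+.084],):
    c=np.linalg.inv(M["hand_eye"])@np.r_[q,1]; f=240/np.tan(np.radians(M["vertical_fov"])/2)
    th=np.arctan2(np.hypot(c[0],c[1]),c[2]); print(np.array([M["cx"],M["cy"]])+f*th*c[:2]/np.hypot(c[0],c[1]))
E
```

```text
t 1.1 grip [0.5061 0.3685 0.1209] toolx yaw 1.691 -> [-0.0016  0.0008  0.0849] turn 0.001 F [-0.3  0.7  0.4] gw 0.997 0.0 j [-0.84  0.35  0.2   1.66 -0.08  1.13 -0.49] z [-0.001  0.    -1.   ]
[315.05651568 262.67456947]
```

View pics/w1.png

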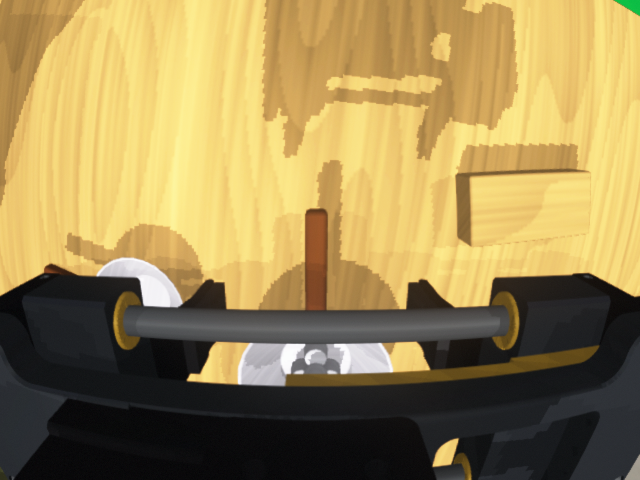

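The handle is centred under the grasp point: its column is about 316 against the predicted 315, and its end is at row 210. The fingers straddle it and are clear of the small cup. I'll go down and close.

step_hand --rows '[[[-0.001,0,0.03],0,1],[[-0.001,0,0.06],0,1],[[-0.001,0,0.08],0,1],[[-0.001,0,0.086],0,1],[[-0.001,0,0.086],0,1],[[-0.001,0,0.086],0,0],[[-0.001,0,0.086],0,0],[[-0.001,0,0.086],0,0],[[-0.001,0,0.086],0,0],[[-0.001,0,0.086],0,0],[[-0.001,0,0.086],0,0],[[-0.001,0,0.086],0,0],[[-0.001,0,0.086],0,0]]' --clamp_n 10

```text
time: 2.45
position: [0.5071, 0.3669, 0.1988]
tool_rot: [2.084, 2.351, 0.0]
ft_force: [0.1, -0.1, 0.2]
grip_width: 0.362
grip_force: 0.0
```

```bash
python3 -c "
from h import *
to([.507,.367,.034],1.69)"
```

```text
t 2.45 grip [0.5071 0.3669 0.0353] toolx yaw 1.691 -> [ 0.0001 -0.0001  0.0013] turn 0.001 F [ 0.1 -0.1  0.2] gw 0.362 0.0 j [-0.83  0.45  0.19  1.73 -0.1   0.98 -0.47] z [ 0.  0. -1.]
```

step_hand --rows '[[[0,0,0],0,0],[[0,0,0],0,0],[[0,0,0],0,0],[[0,0,0],0,0],[[0,0,0],0,0]]' --clamp_n 5

```text
time: 2.95
position: [0.507, 0.3669, 0.1987]
tool_rot: [-2.084, -2.35, 0.0]
ft_force: [-1.5, -0.7, 0.3]
grip_width: 0.164
grip_force: 5.0
```

step_hand --rows '[[[-0.003,0,-0.01],0,0],[[-0.008,0,-0.02],0,0],[[-0.013,0,-0.03],0,0],[[-0.019,0,-0.039],0,0],[[-0.026,0,-0.047],0,0],[[-0.033,0,-0.055],0,0],[[-0.04,0,-0.061],0,0],[[-0.044,0,-0.065],0,0],[[-0.044,0,-0.065],0,0]]'

```text
time: 3.85
position: [0.5128, 0.3223, 0.2644]
tool_rot: [2.085, 2.349, 0.001]
ft_force: [-0.9, 0.3, -0.7]
grip_width: 0.157
grip_force: 5.0
```

```bash
python3 - <<'E'
from h import *
to([.507,.367,.034],1.69)
p,d=ctrl.get_image("side"); cv2.imwrite("pics/s2.png",cv2.resize(p[300:470,200:420,::-1],None,fx=3,fy=3))
E
```

```text
t 3.85 grip [0.5129 0.3223 0.1009] toolx yaw 1.69 -> [ 0.0451 -0.0006  0.0669] turn -0.0 F [-0.9  0.3 -0.7] gw 0.157 5.0 j [-0.79  0.33  0.22  1.74 -0.08  1.08 -0.42] z [ 0.001  0.    -1.   ]
```

View pics/s2.png

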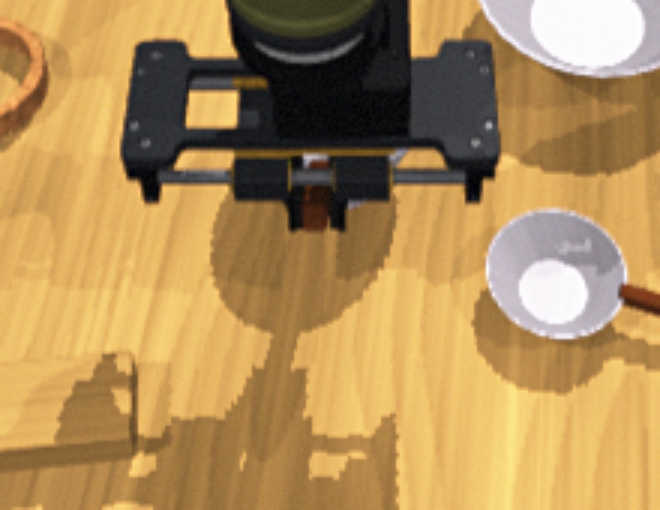

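The gripper hides the cup in this view, so I can't tell the tilt. I'll check the scene camera instead.

```bash
python3 - <<'E'
from h import *
p,d=ctrl.get_image("scene"); cv2.imwrite("pics/s3.png",cv2.resize(p[220:400,350:550,::-1],None,fx=3,fy=3))
E
```

```text
(no output)
```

View pics/s3.png

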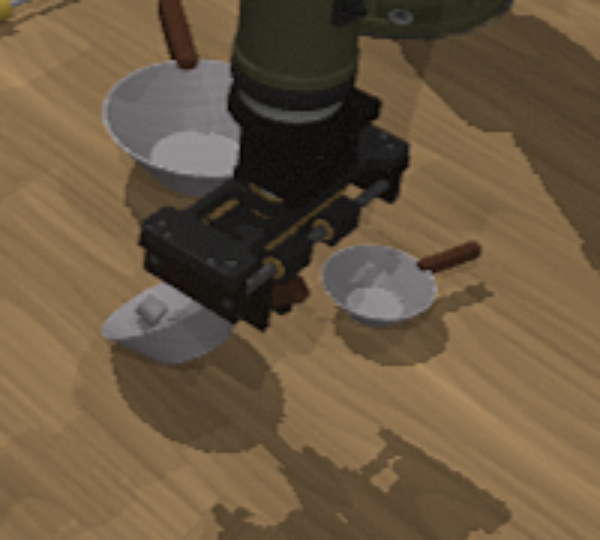

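The cup has pivoted to about 35–40° on its foot, at (170,330) in the crop, and the knobs are still in the bowl near the far wall. I'll ease the tilt back a little, clamp hard, lift and check that it holds.

step_hand --rows '[[[0.006,0,0.005],0,0],[[0.011,0,0.01],0,0],[[0.011,0,0.01],0,0]]'

```text
time: 4.25
position: [0.5101, 0.3356, 0.2523]
tool_rot: [-2.081, -2.352, 0.002]
ft_force: [-0.4, 0.7, -0.5]
grip_width: 0.162
grip_force: 5.0
```

step_hand --rows '[[[0,0,0],0,0],[[0,0,0],0,0],[[0,0,0],0,0]]' --clamp_n 60

```text
time: 4.55
position: [0.5111, 0.3338, 0.2534]
tool_rot: [2.084, 2.35, -0.001]
ft_force: [-0.4, -1.0, -2.5]
grip_width: 0.157
grip_force: 60.0
```

step_hand --rows '[[[0,0,-0.003],0,0],[[0,0,-0.01],0,0],[[0,0,-0.02],0,0],[[0,0,-0.035],0,0],[[0,0,-0.055],0,0],[[0,0,-0.075],0,0],[[0,0,-0.095],0,0],[[0,0,-0.115],0,0],[[0,0,-0.128],0,0],[[0,0,-0.136],0,0],[[0,0,-0.14],0,0],[[0,0,-0.14],0,0]]'

```text
time: 5.75
position: [0.511, 0.3341, 0.3939]
tool_rot: [2.084, 2.351, 0.0]
ft_force: [-0.5, 0.7, -1.4]
grip_width: 0.156
grip_force: 60.0
```

```bash
python3 - <<'E'
from h import *
to([.596,-.135,.24],1.65)
p,d=ctrl.get_image("scene"); cv2.imwrite("pics/s4.png",cv2.resize(p[150:400,350:600,::-1],None,fx=2.2,fy=2.2))
E
```

```text
t 5.75 grip [0.511  0.3342 0.2304] toolx yaw 1.691 -> [-0.4759  0.0282 -0.0096] turn 0.041 F [-0.5  0.7 -1.4] gw 0.156 60.0 j [-0.81  0.24  0.23  1.58 -0.06  1.33 -0.46] z [ 0.  0. -1.]
```

View pics/s4.png

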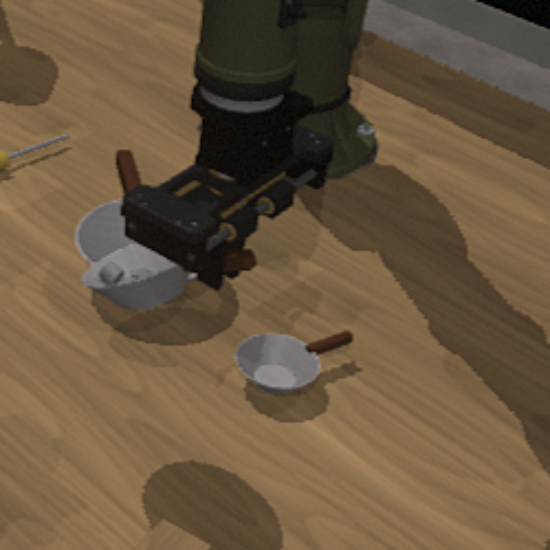

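The grip holds the tilt at about 30°, with the knobs still in the bowl at about (110,270) in the crop. Next I'll carry it over the tray with smooth acceleration.

Scaled: 0.03 rad / 2 = 0.015.

step_hand --rows '[[[-0.005,0,0],0,0],[[-0.015,0.001,0],0,0],[[-0.03,0.002,0],0,0],[[-0.05,0.003,0],0,0],[[-0.075,0.005,0],0,0],[[-0.105,0.007,0],0,0],[[-0.135,0.009,0],0,0],[[-0.165,0.011,0],0,0],[[-0.195,0.013,0],0,0],[[-0.225,0.015,0],0,0],[[-0.255,0.017,0],0,0],[[-0.285,0.019,0],0,0],[[-0.315,0.021,0],0,0],[[-0.345,0.023,0],0,0],[[-0.375,0.025,0],0.005,0],[[-0.4,0.026,0],0.01,0],[[-0.425,0.027,0],0.015,0],[[-0.445,0.028,0],0.02,0],[[-0.46,0.028,0],0.02,0],[[-0.47,0.028,0],0.02,0]]'

```text
time: 7.8
position: [0.5948, -0.1309, 0.3937]
tool_rot: [-2.132, -2.307, 0.001]
ft_force: [-0.5, -0.2, -2.8]
grip_width: 0.157
grip_force: 60.0
```

step_hand --rows '[[[-0.004,0,0],0,0],[[-0.006,0,0],0,0],[[-0.006,0,0],0,0]]'

```text
time: 8.1
position: [0.5957, -0.1343, 0.3937]
tool_rot: [-2.129, -2.309, -0.001]
ft_force: [-0.4, -0.3, -2.0]
grip_width: 0.156
grip_force: 60.0
```

```bash
python3 - <<'E'
from h import *
to([.596,-.135,.125],1.65)
p,d=ctrl.get_image("scene"); np.savez("scene5.npz",p=p,d=d);cv2.imwrite("pics/s5.png",cv2.resize(p[90:310,180:400,::-1],None,fx=2.6,fy=2.6))
E
```

```text
t 8.1 grip [ 0.5957 -0.1342  0.2302] toolx yaw 1.652 -> [-0.0009  0.0003  0.1052] turn 0.002 F [-0.4 -0.3 -2. ] gw 0.156 60.0 j [-0.27  0.26  0.54  1.59 -0.14  1.33  0.37] z [-0.     0.001 -1.   ]
```

View pics/s5.png

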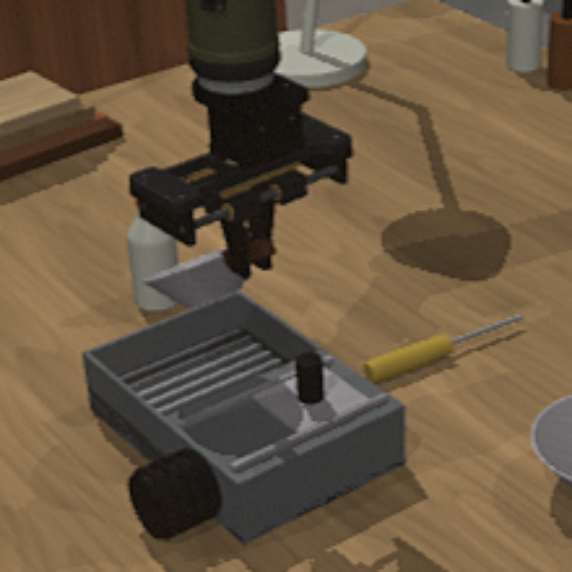

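The cup hangs tilted over the tray area, at about (200,280) in the crop. The box's top corners are near (85,355), (240,293), (403,405) and (245,475). I'll refine the box position from those corners.

```bash
python3 - <<'E'
from h import *
c=np.array([[85,355],[240,293],[403,405],[245,475],[310,357]])/2.6+[180,90]
print(np.round(unproj("scene",c[:4,0],c[:4,1],z=.07),4)); print(unproj("scene",c[4:,0],c[4:,1],z=.118))
to([.598,-.142,.125],1.65)
E
```

```text
[[ 0.6931 -0.3091  0.07  ]
 [ 0.5059 -0.3154  0.07  ]
 [ 0.4963 -0.0428  0.07  ]
 [ 0.6732 -0.0432  0.07  ]]
[[ 0.55847308 -0.10408824  0.118     ]]
t 8.15 grip [ 0.5957 -0.134   0.2302] toolx yaw 1.652 -> [-0.0083  0.0016  0.1052] turn 0.002 F [ 0.2 -0.7 -3.4] gw 0.154 60.0 j [-0.27  0.26  0.54  1.59 -0.14  1.33  0.37] z [-0.     0.001 -1.   ]
```

step_hand --rows '[[[-0.004,0,0.01],0,0],[[-0.008,0.001,0.03],0,0],[[-0.008,0.001,0.05],0,0],[[-0.008,0.001,0.07],0,0],[[-0.008,0.001,0.085],0,0],[[-0.008,0.001,0.095],0,0],[[-0.008,0.001,0.1],0,0],[[-0.008,0.001,0.1],0,0]]'

```text
time: 8.95
position: [0.5972, -0.1429, 0.2933]
tool_rot: [-2.13, -2.308, 0.001]
ft_force: [-1.1, -0.5, -1.9]
grip_width: 0.154
grip_force: 60.0
```

step_hand --rows '[[[0,0,0],0,0],[[0,0,0.003],0,0],[[0,0,0.006],0,0],[[0,0,0.006],0,0]]' --clamp_n 5

```text
time: 9.35
position: [0.5977, -0.1424, 0.2885]
tool_rot: [2.129, 2.309, 0.003]
ft_force: [0.3, 2.6, 3.0]
grip_width: 0.161
grip_force: 5.0
```

```bash
python3 - <<'E'
from h import *
to([.598,-.142,.12],1.65)
E
```

```text
t 9.35 grip [ 0.5981 -0.1423  0.125 ] toolx yaw 1.652 -> [ 0.0003 -0.0001  0.005 ] turn 0.002 F [0.3 2.6 3. ] gw 0.161 5.0 j [-0.24  0.35  0.53  1.7  -0.19  1.14  0.42] z [ 0.002  0.001 -1.   ]
```

step_hand --rows '[[[-0.005,0,-0.004],0,0],[[-0.011,0,-0.008],0,0],[[-0.015,0,-0.011],0,0],[[-0.02,0,-0.014],0,0],[[-0.027,0,-0.017],0,0],[[-0.034,0,-0.021],0,0],[[-0.042,0,-0.027],0,0],[[-0.051,0,-0.033],0,0],[[-0.058,0,-0.037],0,0],[[-0.065,0,-0.041],0,0],[[-0.072,0,-0.044],0,0],[[-0.079,0,-0.047],0,0],[[-0.087,0,-0.05],0,0],[[-0.094,0,-0.053],0,0],[[-0.094,0,-0.053],0,0]]' --clamp_n 4

```text
time: 10.85
position: [0.6045, -0.2384, 0.3414]
tool_rot: [2.132, 2.305, -0.001]
ft_force: [-1.1, -0.0, -2.9]
grip_width: 0.158
grip_force: 4.0
```

```bash
python3 - <<'E'
from h import *
to([.598,-.25,.18],1.65)
for n in("side",):
    p,d=ctrl.get_image(n); cv2.imwrite("pics/s6.png",cv2.resize(p[90:290,200:400,::-1],None,fx=2.8,fy=2.8))
E
```

```text
t 10.85 grip [ 0.6046 -0.2386  0.1779] toolx yaw 1.649 -> [-0.0108 -0.0075 -0.0021] turn -0.001 F [-1.1 -0.  -2.9] gw 0.158 4.0 j [-0.1   0.39  0.57  1.55 -0.22  1.26  0.57] z [ 0.001 -0.001 -1.   ]
```

View pics/s6.png

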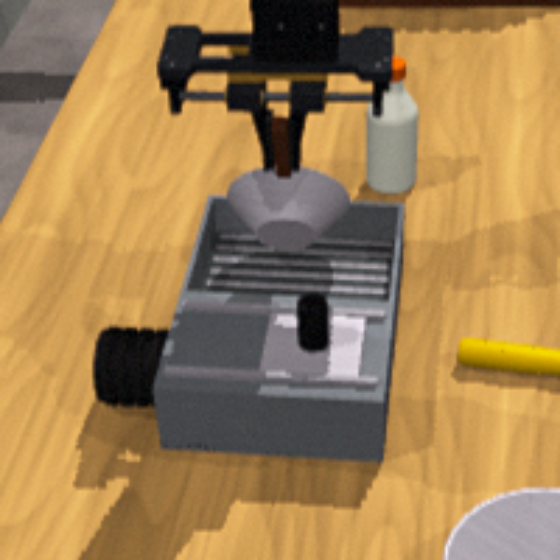

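The cup is tipped a long way in the tray: its foot faces the camera at about (290,235) in the crop and its handle stands upright in the fingers. I'll finish the arc, lift slightly on a loose grip and shake.

step_hand --rows '[[[-0.006,0,-0.002],0,0],[[-0.012,0,-0.005],0,0],[[-0.012,0,-0.015],0,0],[[-0.012,0,-0.025],0,0],[[0.004,0,-0.025],0,0],[[-0.012,0,-0.025],0,0],[[0.004,0,-0.025],0,0],[[-0.012,0,-0.025],0,0],[[0.004,0,-0.025],0,0],[[-0.005,0,-0.025],0,0],[[-0.005,0,-0.025],0,0],[[-0.005,0,-0.025],0,0],[[-0.005,0,-0.025],0,0],[[-0.005,0,-0.025],0,0]]' --clamp_n 3

```text
time: 12.3
position: [0.6051, -0.2419, 0.3658]
tool_rot: [2.131, 2.308, 0.0]
ft_force: [0.5, 1.0, -2.0]
grip_width: 0.159
grip_force: 3.0
```

step_hand --rows '[[[0,0,0],0,0],[[0,0,0],0,0],[[0,0,-0.02],0,0],[[0,0,-0.05],0,0],[[0.01,0,-0.08],0,0],[[0.03,0,-0.11],0,0],[[0.06,0,-0.13],0,0],[[0.09,0,-0.14],0,0],[[0.12,0,-0.14],0,0],[[0.14,0,-0.14],0,0],[[0.14,0,-0.14],0,0]]' --clamp_n 60

```text
time: 13.4
position: [0.5943, -0.0979, 0.5059]
tool_rot: [-2.122, -2.314, -0.004]
ft_force: [-0.5, -0.1, -2.3]
grip_width: 0.156
grip_force: 60.0
```

```bash
cat >> h.py <<'E'
def tray():
    for n in("scene","side"):
        p,d=ctrl.get_image(n); W=cloud(n,d); m=(W[...,2]>.037)&(W[...,2]<.06)&(W[...,0]>.51)&(W[...,0]<.682)&(W[...,1]>-.31)&(W[...,1]<-.173)
        k,l,s,c=cv2.connectedComponentsWithStats(m.astype(np.uint8)); print(n)
        for i in range(1,k):
            if s[i,4]>12: print("  ",s[i].tolist(),np.round(W[l==i].mean(0),3))
        np.savez(n+"T.npz",p=p,d=d)
E
python3 - <<'E'
from h import *
to([.598,-.25,.18],1.65); tray()
E
```

```text
t 13.4 grip [ 0.5943 -0.0974  0.3424] toolx yaw 1.657 -> [-0.1528 -0.0096  0.162 ] turn 0.007 F [-0.5 -0.1 -2.3] gw 0.156 60.0 j [-0.32  0.2   0.52  1.43 -0.1   1.54  0.29] z [ 0.     0.003 -1.   ]
scene
   [237, 221, 20, 14, 145] [ 0.609 -0.284  0.046]
side
   [296, 168, 16, 17, 147] [ 0.607 -0.283  0.046]
```

```bash
python3 - <<'E'
import numpy as np,cv2
a=np.load("sceneT.npz")["p"][60:280,190:370]; b=np.load("sideT.npz")["p"][60:280,210:390]
cv2.imwrite("pics/t7.png",cv2.resize(np.hstack([a,b])[:,:,::-1],None,fx=2.2,fy=2.2,interpolation=cv2.INTER_CUBIC))
E
```

```text
(no output)
```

View pics/t7.png

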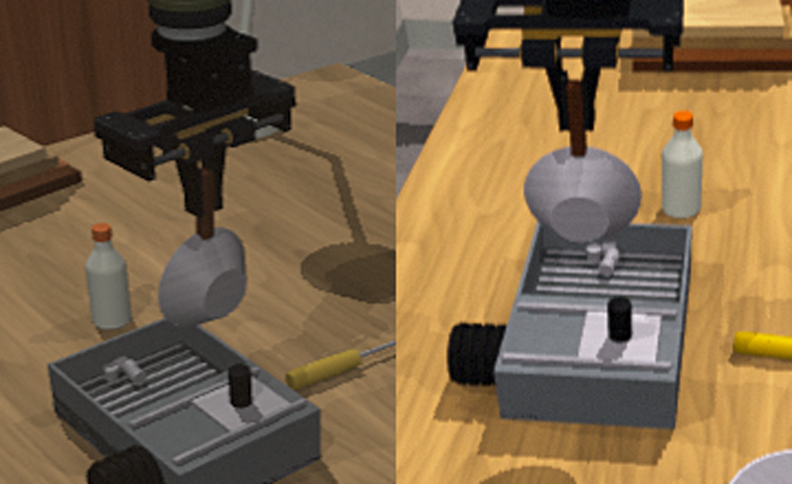

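The left half (scene) shows metal knobs at about (125,370), and the right half (side) shows them at about (603,258), both inside the tray. The cup hangs tipped past 80°. I'll zoom in to count the knobs.

```bash
python3 - <<'E'
import numpy as np,cv2
a=np.load("sceneT.npz")["p"][208:248,217:267]; b=np.load("sideT.npz")["p"][158:198,280:330]
cv2.imwrite("pics/t8.png",cv2.resize(np.hstack([a,b])[:,:,::-1],None,fx=8,fy=8,interpolation=cv2.INTER_CUBIC))
for n in("scene","side"):
    pass
E
```

```text
(no output)
```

View pics/t8.png

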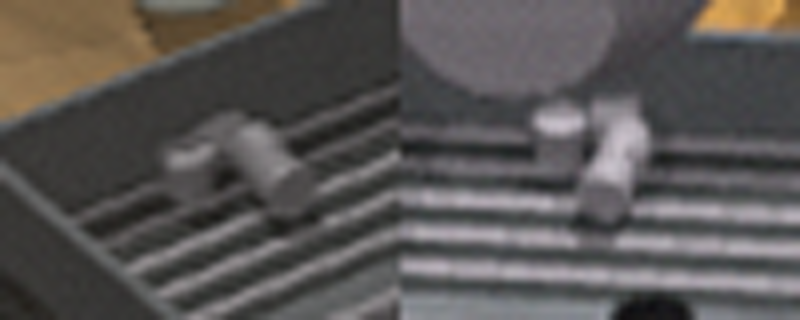

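I count four: one upright at (560,135), two lying end to end at (605,200) and (625,150), and one behind at (615,110). I'll check this against a metric raster of the cluster.

```bash
python3 - <<'E'
from h import *
z={}
for n in("scene","side"):
    W=cloud(n,np.load(n+"T.npz")["d"]); m=(W[...,2]>.036)&(W[...,2]<.056)&(abs(W[...,0]-.607)<.045)&(abs(W[...,1]+.28)<.03)
    for q in W[m]: 
        k=(int(round((q[1]+.28)/.004)),int(round((q[0]-.607)/.004))); z[k]=max(z.get(k,0),int(q[2]*1000))
for r in range(-8,9): print("%6.3f"%(-.28+r*.004)," ".join("%2s"%z.get((r,c),".") for c in range(-11,12)))
E
```

```text
-0.312  .  .  .  .  .  .  .  .  .  .  .  .  .  .  .  .  .  .  .  .  .  .  .
-0.308 49  . 45  . 48  . 51  .  . 50 48 53 49  . 51 45 52 39 42 40 44 46 54
-0.304  .  .  .  .  .  .  .  . 48 50 51 49 48 43 47 46  .  .  .  .  .  .  .
-0.300  .  .  .  .  .  .  .  .  . 51 50 50 48 48 46 50 46 45  .  . 36  .  .
-0.296  .  .  .  .  .  .  .  . 53  . 49 49 46  . 46 52 49 38  .  .  .  . 36
-0.292  .  .  .  .  .  .  . 49 52 49 48 49 44 50 50 49 49 50  .  .  .  .  .
-0.288  .  .  .  .  .  .  . 45 50 49 53 41  . 51 50 48 49 44  .  .  .  .  .
-0.284  . 36  .  .  .  .  . 48 51 49 51 48  . 40 48 48 45 43  .  .  .  . 36
-0.280  .  .  .  .  .  .  . 46 49 49 49 42  .  .  .  .  .  .  .  .  .  .  .
-0.276  .  .  .  .  .  .  .  . 48 48 51 50  .  .  .  .  .  .  .  .  .  .  .
-0.272  .  .  .  .  .  .  . 41 49 50 51 49 41  .  .  .  .  .  .  .  .  .  .
-0.268  .  .  .  .  .  .  .  . 45 51 46 47 40  .  .  .  .  .  .  .  .  .  .
-0.264  .  .  .  .  .  .  .  . 42 50 46 54  .  .  .  .  .  .  .  .  .  .  .
-0.260  .  .  .  .  .  .  .  . 47 51 52 52 45  .  .  .  .  .  .  . 36  .  .
-0.256  .  .  .  .  .  .  .  . 45 51 47 48 49  . 36  .  .  .  .  .  .  .  .
-0.252 38  .  .  .  .  .  .  .  .  .  . 47  .  .  .  .  .  .  .  .  .  .  .
-0.248  .  .  .  .  .  .  .  .  .  .  .  .  .  .  .  .  .  .  .  .  .  .  .
```

The raster confirms it: a 38 mm column (two knobs lying) plus two singles, so four knobs, all inside the tray walls. Now I'll take the cup back to a clear bench spot.

```bash
python3 - <<'E'
from h import *
to([.552,.224,.20],1.657)
E
```

```text
t 13.5 grip [ 0.5939 -0.1023  0.3424] toolx yaw 1.652 -> [ 0.3287 -0.0155  0.1422] turn -0.005 F [ 0.2 -0.6 -1.7] gw 0.154 60.0 j [-0.31  0.2   0.53  1.43 -0.1   1.54  0.29] z [ 0.    -0.001 -1.   ]
```

step_hand --rows '[[[0.015,0,0],0,0],[[0.04,0,0],0,0],[[0.075,0,0],0,0],[[0.115,0,0],0,0],[[0.155,0.002,0],0,0],[[0.195,0.004,0],0,0],[[0.235,0.008,0],0,0],[[0.27,0.01,0],0,0],[[0.3,0.013,0.02],0,0],[[0.32,0.014,0.05],0,0],[[0.324,0.014,0.08],0,0],[[0.324,0.014,0.11],0,0],[[0.324,0.014,0.13],0,0],[[0.324,0.014,0.142],0,0],[[0.324,0.014,0.142],0,0]]'

```text
time: 15.0
position: [0.5816, 0.2216, 0.3619]
tool_rot: [-2.131, -2.307, 0.005]
ft_force: [-0.6, 0.9, -2.0]
grip_width: 0.156
grip_force: 60.0
```

```bash
python3 - <<'E'
from h import *
to([.552,.224,.15],1.657)
p,d=ctrl.get_image("scene"); W=cloud("scene",d); q=W[(W[...,2]>.004)&(W[...,2]<.2)&(abs(W[...,0]-.55)<.08)&(W[...,1]>.1)&(W[...,1]<.3)]
for lo in np.arange(.0,.2,.02):
    s=q[(q[:,2]>lo)&(q[:,2]<lo+.02)]
    if len(s)>3: print(round(lo,2),len(s),np.round(np.percentile(s,[3,97],axis=0)[:,:2],3).tolist())
E
```

```text
t 15.0 grip [0.5811 0.2213 0.1984] toolx yaw 1.65 -> [ 0.005  -0.0286  0.0485] turn -0.007 F [-0.6  0.9 -2. ] gw 0.156 60.0 j [-0.66  0.29  0.31  1.59 -0.09  1.28 -0.26] z [-0.003 -0.002 -1.   ]
0.0 425 [[0.474, 0.11], [0.626, 0.296]]
0.06 83 [[0.566, 0.214], [0.627, 0.246]]
0.08 210 [[0.556, 0.224], [0.627, 0.249]]
0.1 285 [[0.552, 0.225], [0.628, 0.251]]
0.12 456 [[0.544, 0.217], [0.627, 0.249]]
0.14 260 [[0.552, 0.215], [0.616, 0.233]]
0.16 60 [[0.577, 0.215], [0.59, 0.23]]
0.18 133 [[0.567, 0.213], [0.599, 0.233]]
```

The sideways sign was wrong and the cup sits at x ≈ 0.58. That spot is also clear, so I'll shift partly back, descend and lower it on its rim.

step_hand --rows '[[[0,-0.01,0.015],0,0],[[0,-0.02,0.03],0,0],[[0,-0.02,0.038],0,0],[[0,-0.02,0.042],0,0],[[0,-0.02,0.042],0,0]]'

```text
time: 15.55
position: [0.5627, 0.2203, 0.3224]
tool_rot: [2.131, 2.308, 0.002]
ft_force: [0.7, 0.2, -1.6]
grip_width: 0.156
grip_force: 60.0
```

step_hand --rows '[[[0,0,0],0,0],[[0,0,0.002],0,0],[[0,0,0.004],0,0],[[0,0,0.006],0,0],[[0,0,0.006],0,0]]' --clamp_n 5

```text
time: 16.05
position: [0.5625, 0.2212, 0.3176]
tool_rot: [2.13, 2.309, 0.006]
ft_force: [-0.4, 0.6, 5.2]
grip_width: 0.165
grip_force: 5.0
```

```bash
python3 -c "
from h import *
to([.552,.224,.15],1.657)"
```

```text
t 16.05 grip [0.5629 0.2216 0.1541] toolx yaw 1.651 -> [ 0.0032 -0.0107  0.0041] turn -0.006 F [-0.4  0.6  5.2] gw 0.165 5.0 j [-0.67  0.28  0.3   1.69 -0.09  1.18 -0.27] z [ 0.002  0.002 -1.   ]
```

step_hand --rows '[[[0.012,0,0.003],0,0],[[0.025,0,0.007],0,0],[[0.037,0,0.013],0,0],[[0.048,0,0.02],0,0],[[0.057,0,0.027],0,0],[[0.065,0,0.033],0,0],[[0.072,0,0.037],0,0],[[0.079,0,0.041],0,0],[[0.088,0,0.047],0,0],[[0.097,0,0.053],0,0],[[0.105,0,0.061],0,0],[[0.113,0,0.068],0,0],[[0.113,0,0.068],0,0]]'

```text
time: 17.35
position: [0.5521, 0.3339, 0.2456]
tool_rot: [-2.128, -2.31, 0.004]
ft_force: [-0.0, -0.1, -0.7]
grip_width: 0.16
grip_force: 5.0
```

```bash
python3 - <<'E'
from h import *
to([.56,.36,.034],1.657)
p,d=ctrl.get_image("scene"); W=cloud("scene",d); q=W[(W[...,2]>.008)&(W[...,2]<.1)&(abs(W[...,0]-.55)<.08)&(W[...,1]>.1)&(W[...,1]<.3)]
for lo in np.arange(.0,.12,.01):
    s=q[(q[:,2]>lo)&(q[:,2]<lo+.01)]
    if len(s)>3: print(round(lo,2),len(s),np.round(np.percentile(s,[3,97],axis=0)[:,:2],3).tolist())
E
```

```text
t 17.35 grip [0.5517 0.3337 0.0821] toolx yaw 1.653 -> [0.0256 0.0105 0.0481] turn -0.004 F [-0.  -0.1 -0.7] gw 0.16 5.0 j [-0.78  0.43  0.24  1.65 -0.11  1.08 -0.42] z [-0.002 -0.002 -1.   ]
0.0 30 [[0.548, 0.233], [0.572, 0.254]]
0.01 175 [[0.548, 0.218], [0.586, 0.281]]
0.02 162 [[0.554, 0.207], [0.598, 0.298]]
0.03 66 [[0.574, 0.223], [0.609, 0.298]]
0.04 54 [[0.58, 0.252], [0.615, 0.299]]
0.05 32 [[0.59, 0.274], [0.615, 0.299]]
0.06 5 [[0.593, 0.293], [0.604, 0.298]]
```

step_hand --rows '[[[0.007,0,0.009],0,0],[[0.013,0,0.018],0,0],[[0.017,0,0.026],0,0],[[0.02,0,0.033],0,0],[[0.023,0,0.04],0,0],[[0.025,0,0.046],0,0],[[0.025,0,0.047],0,0],[[0.025,0,0.047],0,0]]'

```text
time: 18.2
position: [0.5509, 0.3585, 0.2009]
tool_rot: [-2.13, -2.308, -0.001]
ft_force: [-1.0, 1.3, 0.9]
grip_width: 0.158
grip_force: 5.0
```

step_hand --rows '[[[0,0,0],0,0.3],[[0,0,0],0,0.5],[[0,0,0],0,0.5],[[0,0,0],0,0.5],[[0,0,0],0,0.5],[[0,0,0],0,0.5],[[0,0,0],0,0.5]]'

```text
time: 18.9
position: [0.551, 0.3579, 0.2008]
tool_rot: [2.131, 2.308, 0.0]
ft_force: [0.9, 0.3, -0.0]
grip_width: 0.5
grip_force: 0.0
```

step_hand --rows '[[[0,0,-0.02],0,0.5],[[0,0,-0.05],0,0.5],[[0,0,-0.09],0,0.5],[[0,0,-0.13],0,0.5],[[-0.03,0,-0.17],0,0.5],[[-0.07,0,-0.19],0,0.5],[[-0.11,0,-0.2],0,0.5],[[-0.15,0,-0.2],0,0.5],[[-0.2,0,-0.2],0,0.5],[[-0.24,0,-0.2],0,0.5],[[-0.28,0,-0.2],0,0.5],[[-0.32,0,-0.2],0,0.5],[[-0.35,0,-0.2],0,0.5],[[-0.35,0,-0.2],0,0.5]]'

```text
time: 20.3
position: [0.5789, 0.0027, 0.4013]
tool_rot: [2.14, 2.297, -0.002]
ft_force: [-0.5, -1.8, 0.8]
grip_width: 0.501
grip_force: 0.0
```

```bash
python3 - <<'E'
from h import *
to([.564,-.098,.2],1.6)
for n in("scene","side"):
    p,d=ctrl.get_image(n); np.savez(n+"U.npz",p=p,d=d); W=cloud(n,d); q=W[(W[...,2]>.006)&(W[...,2]<.1)&(abs(W[...,0]-.56)<.085)&(W[...,1]>.18)&(W[...,1]<.395)]
    print(n)
    for lo in np.arange(.0,.1,.01):
        s=q[(q[:,2]>lo)&(q[:,2]<lo+.01)]
        if len(s)>3: print(round(lo,2),len(s),np.round(np.percentile(s,[2,98],axis=0)[:,:2],3).tolist())
    r=q[(q[:,2]>.03)]; a=np.c_[r[:,:2],np.ones(len(r))]; print("top plane",np.linalg.lstsq(a,r[:,2],rcond=None)[0])
    K=W[(W[...,2]>.104)&(W[...,2]<.125)&(abs(W[...,0]-.565)<.03)&(abs(W[...,1]+.1)<.03)]
    top=K[K[:,2]>.114]; print("knob",len(K),K.mean(0).round(4),"top",len(top),top.mean(0).round(4),np.percentile(K,[3,97],axis=0).round(4).tolist())
E
```

```text
t 20.3 grip [0.579  0.0022 0.2378] toolx yaw 1.642 -> [-0.0988 -0.0221  0.038 ] turn 0.042 F [-0.5 -1.8  0.8] gw 0.501 0.0 j [-0.45  0.18  0.46  1.66 -0.08  1.33  0.09] z [ 0.001 -0.003 -1.   ]
scene
0.0 357 [[0.501, 0.201], [0.624, 0.36]]
0.01 330 [[0.519, 0.235], [0.591, 0.309]]
0.02 384 [[0.511, 0.227], [0.601, 0.319]]
0.03 595 [[0.503, 0.22], [0.615, 0.391]]
0.04 264 [[0.506, 0.222], [0.61, 0.394]]
top plane [0.00615996 0.03340821 0.02427921]
knob 101 [ 0.5642 -0.0971  0.1156] top 68 [ 0.5631 -0.0989  0.1187] [[0.5525, -0.111, 0.1066], [0.5751, -0.0873, 0.1222]]
side
0.0 406 [[0.53, 0.245], [0.589, 0.303]]
0.01 461 [[0.522, 0.236], [0.597, 0.311]]
0.02 614 [[0.513, 0.228], [0.606, 0.321]]
0.03 797 [[0.505, 0.221], [0.615, 0.391]]
0.04 302 [[0.518, 0.226], [0.581, 0.394]]
top plane [-0.01642122  0.04116366  0.03434709]
knob 112 [ 0.5615 -0.0953  0.1155] top 77 [ 0.5614 -0.0976  0.1185] [[0.5504, -0.1105, 0.1053], [0.5731, -0.0866, 0.1212]]
```

The cup stands upright on the bench: rim centre about (0.56, 0.275), level to within noise, foot circle down to the bench. Next is the shutter knob at (0.5625, −0.098).

Careful with the scale: turns go in shares of 2 rad. That gives: 0.04 rad / 2 = 0.02.

step_hand --rows '[[[-0.03,-0.005,0.02],0.02,0.8],[[-0.06,-0.012,0.03],0.02,0.8],[[-0.09,-0.019,0.038],0.02,0.8],[[-0.099,-0.022,0.038],0.02,0.8],[[-0.099,-0.022,0.038],0.02,0.8],[[-0.099,-0.022,0.038],0.02,0.8]]'

```text
time: 21.0
position: [0.5656, -0.0891, 0.3632]
tool_rot: [-2.173, -2.268, -0.003]
ft_force: [-0.4, 0.0, 0.3]
grip_width: 0.793
grip_force: 0.0
```

```bash
python3 -c "
from h import *
to([.5625,-.098,.099],1.6)"
```

```text
t 21.0 grip [ 0.5658 -0.0888  0.1997] toolx yaw 1.614 -> [-0.0092 -0.0038  0.1006] turn 0.014 F [-0.4  0.   0.3] gw 0.793 0.0 j [-0.35  0.19  0.52  1.72 -0.1   1.25  0.24] z [ 0.001  0.002 -1.   ]
```

Scaled: 0.01 rad / 2 = 0.005.

step_hand --rows '[[[-0.005,-0.002,0.02],0.005,0.8],[[-0.009,-0.004,0.05],0.005,0.8],[[-0.009,-0.004,0.08],0.005,0.8],[[-0.009,-0.004,0.095],0.005,0.8],[[-0.009,-0.004,0.1],0.005,0.8],[[-0.009,-0.004,0.1],0.005,0.8],[[-0.009,-0.004,0.1],0.005,0.8]]'

```text
time: 21.7
position: [0.5622, -0.1002, 0.2641]
tool_rot: [2.186, 2.254, 0.003]
ft_force: [-0.8, -0.8, 0.7]
grip_width: 0.795
grip_force: 0.0
```

```bash
python3 -c "
from h import *
to([.5625,-.098,.099],1.6)"
```

```text
t 21.7 grip [ 0.5626 -0.1002  0.1006] toolx yaw 1.602 -> [ 0.0022 -0.      0.0016] turn 0.002 F [-0.8 -0.8  0.7] gw 0.795 0.0 j [-0.31  0.29  0.51  1.83 -0.16  1.06  0.29] z [ 0.002  0.    -1.   ]
```

step_hand --rows '[[[0.002,0,0.001],0,0],[[0.002,0,0.001],0,0],[[0.002,0,0.001],0,0],[[0.002,0,0.001],0,0],[[0.002,0,0.001],0,0],[[0.002,0,0.001],0,0],[[0.002,0,0.001],0,0],[[0.002,0,0.001],0,0],[[0.002,0,0.001],0,0],[[0.002,0,0.001],0,0]]' --clamp_n 35

```text
time: 22.7
position: [0.561, -0.0987, 0.2617]
tool_rot: [-2.188, -2.254, 0.001]
ft_force: [-2.8, -0.2, 3.1]
grip_width: 0.288
grip_force: 35.0
```

```bash
python3 -c "
from h import *
a=.03;to([.5625+.035*np.cos(a),-.098+.035*np.sin(a),.099],1.6)"
```

```text
t 22.7 grip [ 0.5609 -0.0986  0.0982] toolx yaw 1.601 -> [ 0.0006  0.0366 -0.0008] turn 0.001 F [-2.8 -0.2  3.1] gw 0.288 35.0 j [-0.31  0.29  0.51  1.84 -0.16  1.06  0.29] z [-0.001  0.    -1.   ]
```

step_hand --rows '[[[0,0.005,0],0,0],[[0,0.01,0],0,0],[[0,0.015,0],0,0],[[0,0.02,0],0,0],[[0,0.025,0],0,0],[[0,0.03,0],0,0],[[0,0.034,0],0,0],[[0,0.035,0],0,0],[[0,0.035,0],0,0],[[0,0.035,0],0,0],[[0,0.035,0],0,0],[[0,0.035,0],0,0]]' --clamp_n 40

```text
time: 23.9
position: [0.5958, -0.0978, 0.2617]
tool_rot: [-2.187, -2.253, 0.003]
ft_force: [-7.5, 0.2, 6.1]
grip_width: 0.287
grip_force: 40.0
```

```bash
python3 - <<'E'
from h import *
a=.03;to([.5615+.035*np.cos(a),-.098+.035*np.sin(a),.099],1.6)
F=[]
for n in("side","scene","side","scene"):
    p,d=ctrl.get_image(n); F.append(ctrl.get_state()["ft_force"]); W=cloud(n,d)
    K=W[(W[...,2]>.0725)&(W[...,2]<.0765)&(W[...,0]>.5)&(W[...,0]<.69)&(W[...,1]>-.13)&(W[...,1]<-.06)&(p.min(-1)>130)]
    z=np.load({"side":"side.npz","scene":"scene.npz"}[n]); W0=cloud(n,z["d"]); K0=W0[(W0[...,2]>.0725)&(W0[...,2]<.0765)&(W0[...,0]>.5)&(W0[...,0]<.69)&(W0[...,1]>-.13)&(W0[...,1]<-.06)&(z["p"].min(-1)>130)]
    print(n,len(K),len(K0),np.percentile(K,[3,50,97],axis=0)[:,0] if len(K) else "",np.percentile(K0,[3,50,97],axis=0)[:,0] if len(K0) else "")
print(np.mean(F,0)); tray()
E
```

```text
t 23.9 grip [ 0.5954 -0.0977  0.0982] toolx yaw 1.601 -> [ 0.0007  0.0011 -0.0008] turn 0.001 F [-7.5  0.2  6.1] gw 0.287 40.0 j [-0.3   0.36  0.5   1.75 -0.19  1.08  0.3 ] z [-0.003  0.    -1.   ]
side 247 414 [0.51786333 0.57386857 0.63849386] [0.51781201 0.55183895 0.60307603]
scene 51 139 [0.55677724 0.57224446 0.63560944] [0.52271041 0.57499724 0.60048875]
side 243 414 [0.51158513 0.57414451 0.64138581] [0.51781201 0.55183895 0.60307603]
scene 46 139 [0.55457754 0.56713571 0.63415094] [0.52271041 0.57499724 0.60048875]
[-7.41746224  0.38204842  6.72519873]
scene
   [236, 222, 18, 12, 84] [ 0.616 -0.291  0.045]
side
```

step_hand --rows '[[[0,0,0],0,0],[[0,0,0],0,0],[[0,0,0],0,0],[[0,0,0],0,0]]'

```text
time: 24.6
position: [0.5958, -0.0978, 0.2617]
tool_rot: [-2.187, -2.253, 0.003]
ft_force: [-7.6, -0.6, 6.9]
grip_width: 0.286
grip_force: 40.0
```

```bash
python3 -c "
from bench import ctrl
print(ctrl.close_job())"
```

```text
the job is handed in; nothing more can be done
None
```

I handed the job in at 24.6 s, with all four knobs in the tray, the empty cup upright on the bench and let go, and the shutter held about 35 mm open with a 40 N grip; the hand-in returned no verdict.

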